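# Take the on-axis reading of an LED lamp on the goniometer

## Task

Take the on-axis light reading of the lamp on the goniometer: with a fingertip, gently push the goniometer's detector arm round until it lies straight in front of the lamp, in line with the lamp's axis, so that the detector looks squarely at the tip of the dome. Then, with the arm left standing there, press the green key of the grey handheld light meter right down and let it come up again. Nothing is to be picked up: leave the goniometer, its lamp, the meter and everything else on the bench where they stand.

Things in the scene. Friction and masses are not known exactly. Their poses are not given: they have to be found in the camera images.
- pivot (a point): Point on the upright axis of the goniometer, 48 mm above the bench; detector arm and lamp both turn about this axis. The goniometer is a loose, heavy (6 kg) round instrument standing on the bench: a dark disc 280 mm across with a white graduated scale, 21 mm high. z points up.
- detector_arm: The detector arm: a level aluminium bar 22 mm wide, from 40 to 56 mm above the bench, running out along its own -x to radius 260 mm; origin on the axis at bench height, z up. At radius 117 to 168 mm it carries a black detector head, top 130 mm above the bench. It turns about 70 degrees either side of the goniometer's front; friction alone holds it where it is left (0.5 to 1 N at the end moves it).
- push_end (a point): Place to push the detector arm: centre of the black sleeve at its outer end, 225 mm from the axis, 48 mm above the bench, on the bar's centre line. Own -x points outwards along the arm, y across it, z up. Below the bar there is free air down to the bench (radius over 140 mm). The arm is in line with the lamp when this x axis is parallel to the x axis of point lamp_tip.
- lamp_tip (a point): Tip of the dome of the LED lamp on the goniometer: white, 60 mm across, 108 mm long, lying level with a black lampholder behind it; centre line 110 mm and top 140 mm above the bench. The dome is centred on the pivot axis, this tip 31 mm from it. Own -x is the way the lamp shines, along its axis, away from the pivot. Its turret is clamped stiffly and must stay as it is.
- key_top (a point): Centre of the top of the round green key of the light meter, 20 mm across, standing 6 mm proud of the meter's face (32 mm above the bench). It goes 4 mm straight down against a spring: 1.5 N to start, 3.9 N when fully down.
- read_key (a joint): Travel of the green key, m: 0 up, 0.004 fully down.
- meter_mid (a point): Middle of the handheld light meter, a loose grey case 150 x 66 x 26 mm (0.34 kg) lying on the bench, 13 mm above the bench; own x runs along its length, towards its display. The key is 30 mm from here towards -x.
- multimeter_mid (a point): Middle of an orange multimeter lying on the bench, 165 x 78 x 36 mm (49 mm high at its dial), loose; leave it alone. It and the light meter lie to the left and right, either way round.
- spare_lamp_mid (a point): Middle of a spare LED lamp standing upright in a white china base, 84 mm across the foot, 134 mm high, loose; leave it alone.
- carton_mid (a point): Middle of an upright white and blue lamp carton, 64 x 64 x 118 mm, loose; leave it alone.
- screwdriver_grip (a point): Handle of a yellow screwdriver about 170 mm long lying on the bench, loose; leave it alone.
- lampholder_mid (a point): Middle of a small white china lampholder standing on the bench, 42 mm across, 62 mm high, loose; leave it alone.
There are look-alikes about, which are no part of the job. Of the things that look like the part that bears key_top, the middle-sized one is meant.

How it is judged:
On the way, in this order (a step that is already met when the one before it is completed fails the run):
1. the detector arm stands still, in line with the lamp's axis (within 3 degrees) (angle between the x axis of push_end and the x axis of lamp_tip, either way round below 0.052 rad and angular speed of detector_arm below 0.03 rad/s), for 0.3 s.
2. the green key is pressed right down while the arm is in line (value of joint read_key above 0.0032 m and angle between the x axis of push_end and the x axis of lamp_tip, either way round below 0.052 rad), for 0.05 s.
At the end, for the whole second after the job is handed in: The detector arm stands still within 3 degrees of the lamp's axis, the green key has been pressed and is up again, the goniometer is within 10 mm and the meter within 20 mm of where they stood (all of step 1 and value of joint read_key below 0.001 m and distance of pivot from where it was at the start of the episode below 0.01 m and distance of meter_mid from where it was at the start of the episode below 0.02 m); the robot touches nothing.
It fails at once if the key is pressed while the arm is out of line with the lamp (value of joint read_key above 0.002 m and angle between the x axis of push_end and the x axis of lamp_tip, either way round above 0.06 rad).
It fails at once if the arm is shoved or squeezed hard (over 15 N) (contact force between the fingers and detector_arm above 15 N).
It fails at once if the goniometer is lifted, tipped or shifted by more than 10 mm, or its lamp is turned or knocked (its tip moves over 12 mm) (distance of pivot from where it was at the start of the episode above 0.01 m or angle between pivot's own z axis and vertical above 0.05 rad or distance of lamp_tip from where it was at the start of the episode above 0.012 m).
It fails at once if the light meter is lifted, tipped or shifted by more than 20 mm (distance of meter_mid from where it was at the start of the episode above 0.02 m or angle between meter_mid's own z axis and vertical above 0.12 rad).
It fails at once if another thing on the bench is moved by more than 20 mm (distance of any of multimeter_mid, spare_lamp_mid, carton_mid, screwdriver_grip, lampholder_mid from where it was at the start of the episode above 0.02 m).
It also fails if it takes over 54 s, if anything falls off the work surface, if the arm or the gripper's body presses on something with over 40 N, if the wrist force passes 120 N, or if a joint passes its speed limit or range.

## Robot

A 6-joint arm with a two-finger parallel gripper is mounted at the origin on the work surface. World frame = base frame: x ahead of the robot, y to its left, z up, the work surface at z = 0. Lengths are in m, angles in rad, forces in N, time in s.
With the tool pointing down it reaches from about 0.3 to 0.875 m from the base axis. Payload 6.4 kg.
Tool frame: the origin (TCP) lies at the centre of the arm's flange, where the gripper is bolted on; the fingertips stand 166 mm ahead of it and the grasp point (between the pads) lies 147 mm ahead of it; z points along the fingers, x is the direction in which the jaws open and shut, and the axes are right-handed (so a half turn about z gives the same grasp; the last joint's range is limited). The gripper opens to 88 mm and grips with 3 to 60 N. Pads are 18 mm wide; open, the fingers measure 123 mm over their backs; the gripper's body (75 mm by 187 mm) begins 45 mm behind the grasp point.
Start: joints at [-1.4, 0.181, 1.607, -0, 1.354, -0.206], TCP at [0.212, -0.535, 0.405] pointing down, gripper open.
Joint ranges: [-2.99, 2.99], [-0.89, 2.07], [0.3, 2.58], [-1.14, 4.28], [0, 2.63], [-3.12, 3.12]. Speed limits (rad/s): [2.57, 2.57, 3.01, 3.14, 3.14, 3.14].

## Interface

Orientations are given as a unit quaternion [w, x, y, z].
In Python, from workcell import r gives the robot as it stands. The module is installed in compiled form; this text tells all that it offers.
- The arm moves only by the tool jog_arm, never from a script. Its argument "deltas" is a list of rows, each a list of 3 entries, a list of its own where there are three numbers: the opening, from -1 (shut) to 1 (fully open), so that 0 is half open, then the shift along the tool's x, y, z in mm, then the turn, a rotation vector about the tool's x, y, z in rad. In form: [[jaw, [dx, dy, dz], [rx, ry, rz]], ...]. A call has 1 to 10 rows; each row is the pose to reach, as a shift and turn from the pose commanded when the call began, along the tool's axes at that moment; what a row does not reach only later rows make up. A row lasts 1/12 s, in which the tool goes at most 41.7 mm and 7.16 degrees, less where a joint would pass 70% of its speed; a pose out of reach is approached as far as the arm can. A call with a gripper value outside its range is refused whole. The fingers move at their own pace and stop on an object; "force" is the grip in N (left out, the last holds). Time passes only in rows, so rows that repeat a pose let the fingers close. It gives the time, the measured TCP pose, the force and the opening at its end, in the units of the state.
- r.get_obs(): the state, without advancing time (a new reading comes with each control period).
- r.camera(name): name is "side" or "top" or "wrist"; returns (picture, depth): 480x640x3 uint8, red, green, blue; 480x640 float32, m along the optical axis (not along the pixel's ray), 0 where there is no reading.
- r.calibration(name): a dict with "fx", "fy", "cx", "cy" (pixels), "xyz" and "rotation" of the camera in the world; the wrist camera has in their place "T_tool_cam" (4x4, takes a point from camera to tool coordinates, whose origin is the TCP and whose axes are the tool frame's). Camera axes: x right, y down, z forward; pixel columns grow to the right and rows downward; lengths in m; the calibration is good to about 2 mm. A picture is of the moment at which its call begins: read the wrist's pose just before it. calibration takes no time and is no camera call.
- r.hand_in(): hands the job in, once; it reports no verdict.
The state is a dict: "t": time; "joints": joint angles; "qd": joint speeds; "joint_torque": joint torques, N m; "eef_pos": TCP position; "eef_rot": TCP orientation; "contact_force": force on the tool from outside, world axes, zero at the start; "moment": the same for the moment, N m; "finger_gap": finger opening in m.
Only numpy, scipy, OpenCV 4.12 (cv2) and the standard library are available. Lean on these libraries where they do the work, as an engineer would, in place of code of your own. Each camera call takes 0.05 s, during which the arm holds its last target. There are 200 camera calls.

## Working session

There is one attempt and no reset: what is moved stays moved. The work goes in short steps, Python scripts to look and compute and a tool call to move; the robot and the scene stay as the last step left them, time stands still between calls to the robot, and variables do not carry over. Pictures are saved under pics/ and viewed, about 8 in all and at most 12, crops included, and the job is handed in when it is done.

Besides the shell and the picture viewer there is one more tool, called by a JSON object that holds its "op" and its "data". jog_arm: Moves the arm, as the interface text tells. Its arguments: {"type":"object","properties":{"deltas":{"type":"array"},"force":{"type":"number"}},"required":["deltas"]}

```bash
mkdir -p pics
python3 - <<'E'
from workcell import r
import numpy as np,cv2
o=r.get_obs();print({k:np.round(v,3).tolist() for k,v in o.items()})
for n in("top","side"):
    p,d=r.camera(n);cv2.imwrite(f"pics/{n}0.png",p[...,::-1]);np.save(n+"0.npy",d)
    print(n,r.calibration(n))
print(r.calibration("wrist"))
E
```

```text
{'t': 0.0, 'joints': [-1.4, 0.182, 1.608, -0.0, 1.354, -0.206], 'qd': [0.001, -0.001, 0.002, -0.001, 0.0, 0.0], 'joint_torque': [-0.001, -43.387, -34.185, 0.07, 0.039, -0.0], 'eef_pos': [0.212, -0.534, 0.404], 'eef_rot': [-0.001, 0.827, -0.562, -0.001], 'contact_force': [0.076, 0.365, -0.199], 'moment': [0.041, 0.011, -0.017], 'finger_gap': 0.088}
top {'fx': 434.1575185003575, 'fy': 434.1575185003575, 'cx': 312.6076301866432, 'cy': 240.34453623863166, 'xyz': array([ 0.44372458, -0.08891881,  1.3640968 ]), 'rotation': array([ 0.02402301, -0.69705798,  0.71622962, -0.02341373])}
side {'fx': 545.2980717620741, 'fy': 545.2980717620741, 'cx': 317.5211898516807, 'cy': 238.24887682680992, 'xyz': array([0.39182537, 0.89029933, 0.92464045]), 'rotation': array([ 0.02907907, -0.06819655,  0.90360768, -0.42189668])}
{'fx': 381.73093139897287, 'fy': 381.73093139897287, 'cx': 321.8390880327165, 'cy': 241.05940972704957, 'T_tool_cam': array([[ 9.99999721e-01,  1.56326428e-04,  7.30315743e-04,
         2.47524927e-04],
       [-3.44647461e-04,  9.64097759e-01,  2.65547345e-01,
        -6.71114360e-02],
       [-6.62583703e-04, -2.65547522e-01,  9.64097544e-01,
         2.09751603e-02],
       [ 0.00000000e+00,  0.00000000e+00,  0.00000000e+00,
         1.00000000e+00]])}
```

View pics/top0.png

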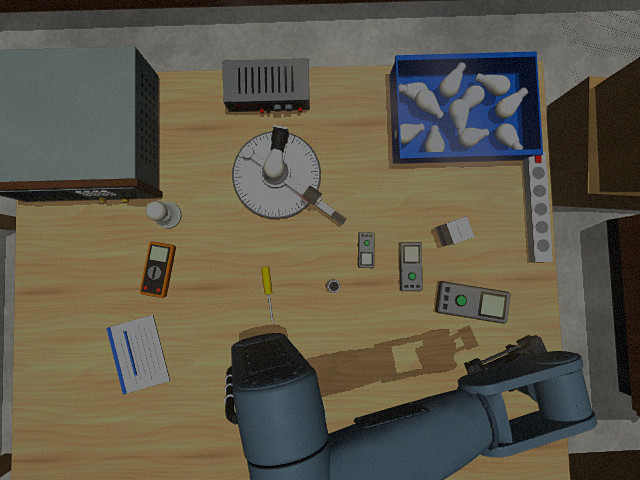

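View pics/side0.png

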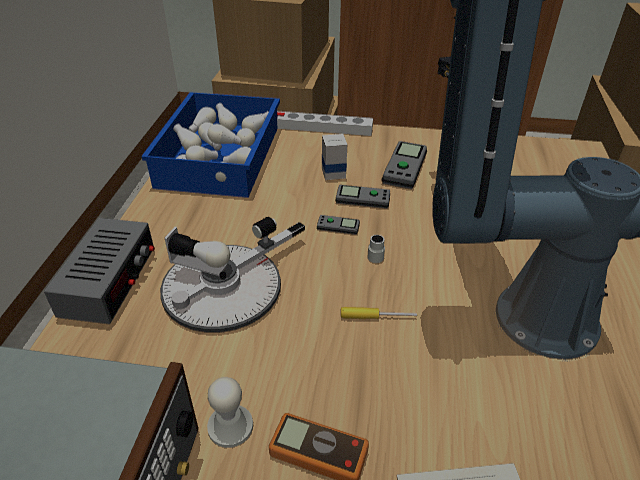

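The top view shows the goniometer at about (277,174), with the lamp pointing down the image and the detector arm running to (343,221). There are three meters at (366,250), (411,266) and (472,301), and the middle-sized one at (411,266) is the one meant. I'll look closer at a crop.

```bash
cat > h.py <<'E'
from workcell import r
import numpy as np,cv2
from scipy.spatial.transform import Rotation as R
def rot(q): return R.from_quat(np.r_[q[1:],q[0]])
def cam(n,o=None):
    c=r.calibration(n)
    if n=="wrist":
        T=c["T_tool_cam"];M=rot(o["eef_rot"]).as_matrix();return c,M@T[:3,:3],np.array(o["eef_pos"])+M@T[:3,3]
    return c,rot(c["rotation"]).as_matrix(),c["xyz"]
def ray(n,u,v,o=None):
    c,M,p=cam(n,o);return p,M@np.array([(u-c["cx"])/c["fx"],(v-c["cy"])/c["fy"],1])
def atz(n,u,v,z,o=None):
    p,d=ray(n,u,v,o);return p+d*(z-p[2])/d[2]
def proj(n,P,o=None):
    c,M,p=cam(n,o);q=M.T@(np.array(P)-p);return [c["cx"]+c["fx"]*q[0]/q[2],c["cy"]+c["fy"]*q[1]/q[2]]
def down(psi): # tool down, tool x at heading psi
    c,s=np.cos(psi),np.sin(psi);return R.from_matrix(np.array([[c,s,0],[s,-c,0],[0,0,-1]]))
def delta(o,pos,psi):
    A=rot(o["eef_rot"]);return (A.inv().apply(np.array(pos)-o["eef_pos"])*1000).round(1),(A.inv()*down(psi)).as_rotvec().round(3)
E
python3 - <<'E'
from h import *
p=cv2.imread("pics/top0.png")[120:300,230:510];cv2.imwrite("pics/c1.png",cv2.resize(p,None,fx=2.8,fy=2.8,interpolation=cv2.INTER_CUBIC))
for u,v,z in[(277,174,.021),(336,216,.048),(343,221,.048),(411,276,.032),(411,266,.026)]:print(u,v,atz("top",u,v,z).round(3))
o=r.get_obs();print(rot(o["eef_rot"]).as_matrix().round(3))
E
```

```text
277 174 [0.745 0.017 0.021]
336 216 [ 0.605 -0.162  0.048]
343 221 [ 0.589 -0.183  0.048]
411 276 [ 0.416 -0.387  0.032]
411 266 [ 0.446 -0.389  0.026]
[[ 0.368 -0.93  -0.   ]
 [-0.93  -0.368  0.002]
 [-0.002 -0.    -1.   ]]
```

View pics/c1.png

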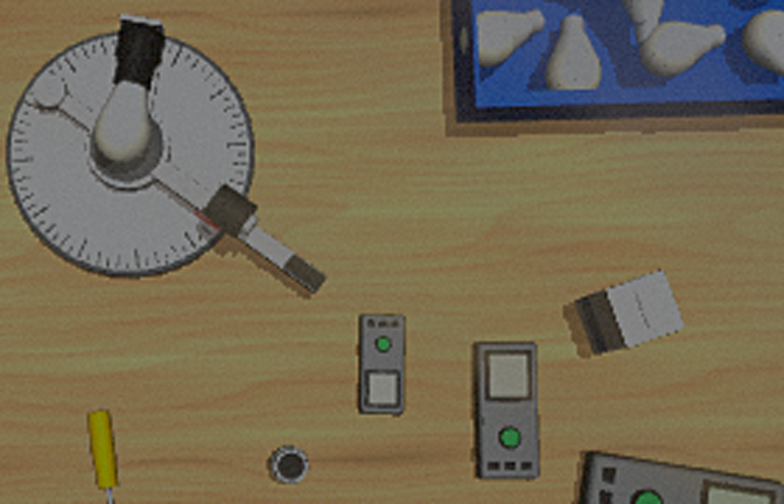

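The crop shows the lamp axis running from about (140,25) to (122,150), the arm end at (318,285), and the right meter's green key at (510,437). Next I move the wrist camera over the goniometer.

Run:
```python
from h import *
o=r.get_obs();print(delta(o,[.69,-.02,.5],-np.pi/2))
```

```text
(array([-302.4, -634.2,  -95.4]), array([-0.   ,  0.002,  0.377]))
```

{"op": "jog_arm", "data": {"deltas": [[-1, [-18, -36, -10], [0, 0, 0.04]], [-1, [-36, -72, -20], [0, 0, 0.08]], [-1, [-54, -108, -30], [0, 0, 0.12]], [-1, [-72, -144, -40], [0, 0, 0.16]], [-1, [-90, -180, -50], [0, 0, 0.2]], [-1, [-108, -216, -60], [0, 0, 0.24]], [-1, [-126, -252, -70], [0, 0, 0.28]], [-1, [-144, -290, -80], [0, 0, 0.32]], [-1, [-162, -328, -90], [0, 0, 0.35]], [-1, [-180, -366, -95], [0, 0, 0.377]]]}}

```text
t: 0.93
eef_pos: [0.4841, -0.2336, 0.5004]
eef_rot: [0.0, -0.706, 0.708, -0.001]
contact_force: [-0.3, -0.3, -0.2]
finger_gap: 0.0236
```

Run:
```python
from h import *
o=r.get_obs();print(o["eef_pos"],o["finger_gap"],delta(o,[.69,-.02,.5],-np.pi/2))
```

```text
[ 0.48409389 -0.23362745  0.50036633] 0.023581360150746054 (array([-214. , -205.5,    0.4]), array([-0.001, -0.001, -0.002]))
```

{"op": "jog_arm", "data": {"deltas": [[0, [-27, -26, 0], [0, 0, 0]], [0, [-54, -52, 0], [0, 0, 0]], [0, [-81, -78, 0], [0, 0, 0]], [0, [-108, -104, 0], [0, 0, 0]], [0, [-135, -130, 0], [0, 0, 0]], [0, [-162, -156, 0], [0, 0, 0]], [0, [-189, -182, 0], [0, 0, 0]], [0, [-214, -205, 0], [0, 0, 0]], [0, [-214, -205, 0], [0, 0, 0]], [0, [-214, -205, 0], [0, 0, 0]]]}}

```text
t: 1.77
eef_pos: [0.6889, -0.0197, 0.4976]
eef_rot: [0.001, 0.708, -0.706, -0.001]
contact_force: [-0.9, 0.7, 0.6]
finger_gap: 0.0441
```

Run:
```python
from h import *
import pickle
o=r.get_obs();p,d=r.camera("wrist");cv2.imwrite("pics/w1.png",p[...,::-1]);pickle.dump((o,d),open("w1.pkl","wb"));print(o["eef_pos"],o["finger_gap"],o["qd"].round(3) if hasattr(o["qd"],"round") else o["qd"])
```

```text
[ 0.68887213 -0.01971143  0.4975573 ] 0.044082507920202074 [-0.043 -0.037  0.029 -0.013  0.003 -0.008]
```

View pics/w1.png

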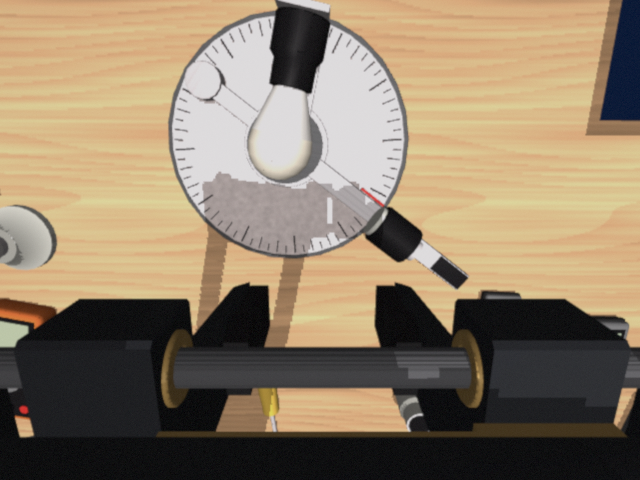

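The wrist picture shows the lamp from its holder at (302,10) to the dome at (279,150), and the arm with its sleeve at (450,273). I'll fit the axes from the depth image.

```bash
cat > fit.py <<'E'
from h import *
import pickle,sys
from scipy.optimize import minimize
def cloud(o,d):
    c,M,p=cam("wrist",o);v,u=np.mgrid[:480,:640]
    P=np.stack([(u-c["cx"])/c["fx"]*d,(v-c["cy"])/c["fy"]*d,d],-1)@M.T+p
    return P[(d>.25)]
def run(f):
    o,d=pickle.load(open(f,"rb"));P=cloud(o,d);z=P[:,2];piv=np.array([.745,.017])
    D=P[(abs(z-.021)<.004)];rr=np.hypot(*(D[:,:2]-piv).T)
    # disc: rim of the plate level
    C=D[rr<.16][:,:2].astype(np.float32);(c,rad)=cv2.minEnclosingCircle(C);piv=np.array(c);print("disc",piv.round(4),rad, "z bench med",np.median(z[(z<.012)&(z>-.02)]))
    q=P[:,:2]-piv;rr=np.hypot(*q.T);a=np.arctan2(q[:,1],q[:,0])
    L=P[(z>.10)&(z<.15)&(rr<.135)&(q[:,0]>-.06)&~((rr>.1)&(q[:,0]<.02))]
    def cost(x):
        dr=np.array([np.cos(x[0]),np.sin(x[0])]);w=L[:,:2]-piv;s=w@dr;t=w@[-dr[1],dr[0]]-x[1]
        rad=np.hypot(t,L[:,2]-x[2]);b=np.round(s/.004).astype(int);c=0
        for k in np.unique(b):
            m=rad[b==k];c+=np.abs(m-np.median(m)).sum()
        return c/len(L)*1e3
    best=min((minimize(cost,[g,0,.11],method="Nelder-Mead",options=dict(initial_simplex=[[g,0,.11],[g+.05,0,.11],[g,.004,.11],[g,0,.106]])) for g in(-.3,-.15,0)),key=lambda m:m.fun)
    print("lamp axis heading(back)",best.x,best.fun,len(L))
    B=P[(z>.042)&(z<.066)&(rr>.175)&(rr<.28)]
    if len(B)>50:
        m=cv2.minAreaRect((B[:,:2]*1000).astype(np.float32));ctr=np.array(m[0])/1000;w=ctr-piv
        vx,vy,x0,y0=cv2.fitLine((B[:,:2]*1000).astype(np.float32),cv2.DIST_L2,0,.01,.01).ravel()
        print("bar rect",m,"heading from pivot",np.arctan2(w[1],w[0]),"line",np.arctan2(vy,vx),np.arctan2(-vy,-vx),"z",np.median(B[:,2]),"rmax",np.hypot(*(B[:,:2]-piv).T).max(),len(B))
    return piv
if __name__=="__main__":run(sys.argv[1])
E
python3 fit.py w1.pkl
```

```text
disc [0.7452 0.0193] 0.13985666632652283 z bench med -0.000751368096209265
lamp axis heading(back) [-0.21246012  0.00033634  0.1091164 ] 0.782815072409705 9217
bar rect ((609.4512939453125, -157.7330322265625), (74.91062927246094, 22.610836029052734), 52.70331954956055) heading from pivot -2.225015228956987 line 0.89009804 -2.2514946 z 0.055393433097061795 rmax 0.2607798504629617 1064
```

Run:
```python
from h import *
import pickle
o,_=pickle.load(open("w1.pkl","rb"))
a=atz("wrist",302,12,.11,o);b=atz("wrist",300,60,.11,o);c=atz("wrist",279,150,.11,o);e=c-a;print(a,b,c,"pix heading back",np.arctan2(-e[1],-e[0]),np.arctan2(b[1]-c[1],b[0]-c[0]))
o=r.get_obs();h=-2.225;print(delta(o,[.7452+.24*np.cos(h),.0193+.24*np.sin(h),.33],h+np.pi/2),o["joints"])
```

```text
[ 0.85727522 -0.00299033  0.11      ] [ 0.81968088 -0.00082189  0.11      ] [0.74250646 0.0197422  0.11      ] pix heading back -0.19554144081793742 -0.26041180160209976
(array([150.1,  88.9, 168.3]), array([ 0.002,  0.001, -0.916])) [-2.02208154e-01  3.80807007e-01  1.17285485e+00 -5.00021429e-04
  1.58993608e+00  1.36749547e+00]
```

{"op": "jog_arm", "data": {"deltas": [[0, [15, 9, 17], [0, 0, -0.092]], [0, [30, 18, 34], [0, 0, -0.184]], [0, [45, 27, 51], [0, 0, -0.275]], [0, [60, 36, 67], [0, 0, -0.366]], [0, [75, 45, 84], [0, 0, -0.458]], [0, [90, 53, 101], [0, 0, -0.55]], [0, [105, 62, 118], [0, 0, -0.641]], [0, [120, 71, 135], [0, 0, -0.733]], [0, [135, 80, 151], [0, 0, -0.824]], [0, [150, 89, 168], [0, 0, -0.916]]]}}

```text
t: 2.65
eef_pos: [0.5975, -0.1733, 0.3311]
eef_rot: [0.0, 0.947, -0.321, 0.0]
contact_force: [0.4, 0.7, 0.5]
finger_gap: 0.0443
```

Run:
```python
from h import *
o=r.get_obs();h=-2.225;p=[.7452+.24*np.cos(h),.0193+.24*np.sin(h),.202];print(delta(o,p,h+np.pi/2),o["eef_pos"],o["finger_gap"])
q,d=r.camera("wrist");cv2.imwrite("pics/w2.png",q[...,::-1]);print(proj("wrist",[p[0],p[1],.056],o))
```

```text
(array([-1.000e-01, -2.800e+00,  1.291e+02]), array([ 0.   , -0.001,  0.002])) [ 0.59746265 -0.17333755  0.33110026] 0.044264086069940305
[np.float64(321.7859227764691), np.float64(232.91771642078234)]
```

View pics/w2.png

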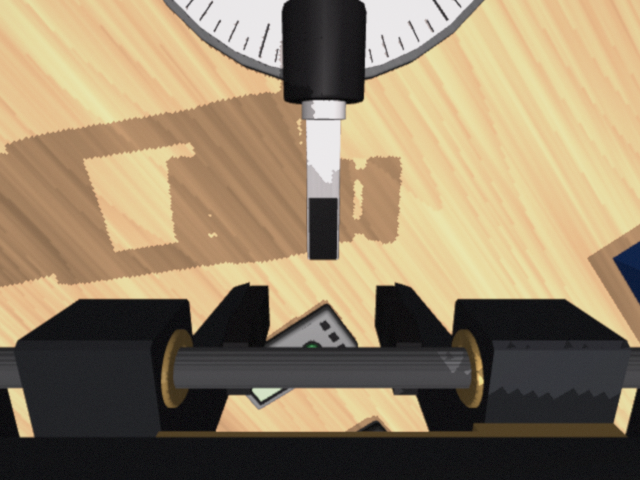

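The sleeve is centred between the fingers at (323,228), so I descend and then narrow the jaws.

{"op": "jog_arm", "data": {"deltas": [[0, [0, -2, 20], [0, 0, 0]], [0, [0, -2, 40], [0, 0, 0]], [0, [0, -2, 60], [0, 0, 0]], [0, [0, -2, 80], [0, 0, 0]], [0, [0, -2, 100], [0, 0, 0]], [0, [0, -2, 115], [0, 0, 0]], [0, [0, -2, 125], [0, 0, 0]], [0, [0, -2, 129], [0, 0, 0]], [-0.2, [0, -2, 129], [0, 0, 0]], [-0.34, [0, -2, 129], [0, 0, 0]]], "force": 3}}

```text
t: 3.53
eef_pos: [0.6005, -0.1702, 0.2032]
eef_rot: [0.0, 0.947, -0.322, 0.001]
contact_force: [-1.1, -0.8, 0.1]
finger_gap: 0.0331
```

```bash
cat > arc.py <<'E'
from h import *
import sys
o=r.get_obs();piv=np.array([.7452,.0193]);print(o["eef_pos"],o["contact_force"],o["finger_gap"])
A=rot(o["eef_rot"]);x=A.as_matrix()[:,0];h0=np.arctan2(x[1],x[0])-np.pi/2;w=np.array(o["eef_pos"])[:2]-piv
print("h0",h0%(2*np.pi),"tcp heading",np.arctan2(w[1],w[0])%(2*np.pi),np.hypot(*w))
dh=float(sys.argv[1]);n=int(sys.argv[2]);hs=np.arctan2(w[1],w[0])%(2*np.pi)
for k in range(1,n+1):
    h=hs+dh*k/n;p=[piv[0]+.24*np.cos(h),piv[1]+.24*np.sin(h),.202];t,rv=delta(o,p,h+np.pi/2);print(t.round(0),rv.round(3))
E
python3 arc.py -.3 10
```

```text
[ 0.60053621 -0.17024982  0.20316748] [-1.05795701 -0.84883181  0.10316165] 0.033109420724440286
h0 4.056555947274507 tcp heading 4.06049537104043 0.2384465281596654
[-7.  2.  1.] [-0.    -0.001  0.026]
[-14.   1.   1.] [-0.    -0.001  0.056]
[-22.   1.   1.] [-0.    -0.001  0.086]
[-29.  -0.   1.] [-0.    -0.001  0.116]
[-36.  -1.   1.] [-0.    -0.001  0.146]
[-43.  -2.   1.] [-0.    -0.001  0.176]
[-50.  -4.   1.] [-0.    -0.001  0.206]
[-57.  -5.   1.] [-0.    -0.001  0.236]
[-64.  -7.   1.] [-0.    -0.001  0.266]
[-71.  -9.   1.] [-0.    -0.001  0.296]
```

{"op": "jog_arm", "data": {"deltas": [[-0.34, [-2, 1, 0], [0, 0, 0.008]], [-0.34, [-5, 1, 0], [0, 0, 0.02]], [-0.34, [-9, 1, 0], [0, 0, 0.037]], [-0.34, [-14, 1, 0], [0, 0, 0.056]], [-0.34, [-20, 1, 0], [0, 0, 0.08]], [-0.34, [-27, 0, 0], [0, 0, 0.108]], [-0.34, [-34, -1, 0], [0, 0, 0.138]], [-0.34, [-41, -2, 0], [0, 0, 0.167]], [-0.34, [-48, -3, 0], [0, 0, 0.197]], [-0.34, [-55, -5, 0], [0, 0, 0.227]]]}}

```text
t: 4.37
eef_pos: [0.5592, -0.1319, 0.2025]
eef_rot: [0.0, 0.904, -0.428, 0.0]
contact_force: [-0.1, -0.9, -0.0]
finger_gap: 0.0291
```

```bash
python3 arc.py -.3 10
```

```text
[ 0.55924684 -0.13189035  0.20252935] [-0.10790103 -0.8654816  -0.01075789] 0.029053426466978914
h0 3.82791781116177 tcp heading 3.824244092374968 0.23966038763039685
[-7.  0.  0.] [-0.    -0.     0.034]
[-14.  -0.   0.] [-0.    -0.     0.064]
[-22.  -1.   0.] [-0.    -0.     0.094]
[-29.  -2.   0.] [-0.    -0.     0.124]
[-36.  -2.   0.] [-0.    -0.     0.154]
[-43.  -4.   0.] [-0.    -0.     0.184]
[-50.  -5.   0.] [-0.    -0.     0.214]
[-57.  -7.   0.] [-0.    -0.     0.244]
[-64.  -9.   0.] [-0.    -0.     0.274]
[-71. -11.   0.] [-0.    -0.     0.304]
```

{"op": "jog_arm", "data": {"deltas": [[-0.34, [-7, 0, 0], [0, 0, 0.03]], [-0.34, [-14, 0, 0], [0, 0, 0.06]], [-0.34, [-22, -1, 0], [0, 0, 0.09]], [-0.34, [-29, -2, 0], [0, 0, 0.12]], [-0.34, [-36, -2, 0], [0, 0, 0.15]], [-0.34, [-43, -4, 0], [0, 0, 0.18]], [-0.34, [-50, -5, 0], [0, 0, 0.21]], [-0.34, [-57, -7, 0], [0, 0, 0.24]], [-0.34, [-64, -9, 0], [0, 0, 0.27]], [-0.34, [-71, -11, 0], [0, 0, 0.3]]]}}

```text
t: 5.2
eef_pos: [0.5227, -0.07, 0.2025]
eef_rot: [0.0, 0.83, -0.558, 0.0]
contact_force: [0.6, -0.3, 0.0]
finger_gap: 0.029
```

{"op": "jog_arm", "data": {"deltas": [[-0.34, [-7, 0, 0], [0, 0, 0.03]], [-0.34, [-14, 0, 0], [0, 0, 0.06]], [-0.34, [-22, -1, 0], [0, 0, 0.09]], [-0.34, [-29, -2, 0], [0, 0, 0.12]], [-0.34, [-36, -2, 0], [0, 0, 0.15]], [-0.34, [-43, -4, 0], [0, 0, 0.18]], [-0.34, [-50, -5, 0], [0, 0, 0.21]], [-0.34, [-57, -7, 0], [0, 0, 0.24]], [-0.34, [-64, -9, 0], [0, 0, 0.27]], [-0.34, [-71, -11, 0], [0, 0, 0.3]]]}}

```text
t: 6.03
eef_pos: [0.5059, -0.0001, 0.2024]
eef_rot: [0.0, 0.737, -0.676, 0.0]
contact_force: [-0.6, -0.2, 0.7]
finger_gap: 0.0289
```

```bash
python3 arc.py -.3 10
```

```text
[ 5.05885958e-01 -1.09002239e-04  2.02428867e-01] [-0.62181326 -0.20080018  0.73980786] 0.028948219131418276
h0 3.228025389384226 tcp heading 3.222518177502747 0.2400998131365541
[-7. -0.  0.] [ 0.    -0.     0.036]
[-14.  -1.   0.] [ 0.    -0.     0.066]
[-22.  -1.   0.] [ 0.    -0.     0.096]
[-29.  -2.   0.] [ 0.    -0.     0.126]
[-36.  -3.   0.] [ 0.    -0.     0.156]
[-43.  -4.   0.] [ 0.    -0.     0.186]
[-50.  -6.   0.] [ 0.    -0.     0.216]
[-57.  -7.   0.] [ 0.    -0.     0.246]
[-64.  -9.   0.] [ 0.    -0.     0.276]
[-71. -11.   0.] [ 0.    -0.     0.306]
```

{"op": "jog_arm", "data": {"deltas": [[-0.34, [-9, -1, 0], [0, 0, 0.036]], [-0.34, [-18, -1, 0], [0, 0, 0.078]], [-0.34, [-27, -2, 0], [0, 0, 0.116]], [-0.34, [-36, -3, 0], [0, 0, 0.156]], [-0.34, [-45, -5, 0], [0, 0, 0.194]], [-0.34, [-53, -6, 0], [0, 0, 0.228]], [-0.34, [-60, -8, 0], [0, 0, 0.26]], [-0.34, [-66, -10, 0], [0, 0, 0.285]], [-0.34, [-70, -11, 0], [0, 0, 0.301]], [-0.34, [-71, -11, 0], [0, 0, 0.306]]]}}

```text
t: 6.87
eef_pos: [0.5108, 0.0717, 0.2024]
eef_rot: [0.0, -0.626, 0.78, -0.0]
contact_force: [-0.3, -0.3, -0.6]
finger_gap: 0.0293
```

{"op": "jog_arm", "data": {"deltas": [[0, [0, 0, 0], [0, 0, 0]], [0, [0, 0, 0], [0, 0, 0]], [0, [0, 0, -15], [0, 0, 0]], [0, [0, 0, -40], [0, 0, 0]], [0, [0, 0, -75], [0, 0, 0]], [0, [0, -20, -115], [0, 0, 0]], [0, [0, -60, -150], [0, 0, 0]], [0, [0, -95, -185], [0, 0, 0]], [0, [0, -130, -220], [0, 0, 0]], [0, [0, -150, -250], [0, 0, 0]]]}}

```text
t: 7.7
eef_pos: [0.6437, 0.0411, 0.4346]
eef_rot: [-0.0, -0.626, 0.78, 0.0]
contact_force: [0.1, -0.2, -0.1]
finger_gap: 0.0439
```

Run:
```python
from h import *
o=r.get_obs();w=np.array(o["eef_pos"])[:2]
print(o["eef_pos"],rot(o["eef_rot"]).as_matrix()[:,0],delta(o,[.69,.02,.5],-1.783))
```

```text
[0.64374751 0.04113947 0.43460097] [-2.15875392e-01 -9.76420919e-01  6.98015499e-05] (array([ 10.7, -49.7, -65.4]), array([ 0.001, -0.   , -0.005]))
```

{"op": "jog_arm", "data": {"deltas": [[0, [5, -20, -25], [0, 0, 0]], [0, [10, -40, -50], [0, 0, 0]], [0, [10, -50, -65], [0, 0, 0]], [0, [10, -50, -65], [0, 0, 0]], [0, [10, -50, -65], [0, 0, 0]], [0, [10, -50, -65], [0, 0, 0]]]}}

```text
t: 8.2
eef_pos: [0.6888, 0.0215, 0.4965]
eef_rot: [-0.001, -0.626, 0.78, 0.001]
contact_force: [-1.0, 0.4, -0.2]
finger_gap: 0.044
```

```bash
python3 - <<'E'
from h import *
import pickle
o=r.get_obs();p,d=r.camera("wrist");cv2.imwrite("pics/w3.png",p[...,::-1]);pickle.dump((o,d),open("w3.pkl","wb"));print(o["eef_pos"])
E
python3 fit.py w3.pkl
```

```text
[0.68879369 0.02148108 0.49649744]
disc [0.7454 0.0196] 0.13978856801986694 z bench med -0.000792138653148311
lamp axis heading(back) [-2.10742707e-01 -8.49050844e-05  1.09203733e-01] 0.7667465555645603 9166
bar rect ((530.9263305664062, 63.54411697387695), (21.8851375579834, 45.73257064819336), 77.80341339111328) heading from pivot 2.93964470842084 line -0.23987587 2.901717 z 0.05527568184815346 rmax 0.2420512945160981 570
```

View pics/w3.png

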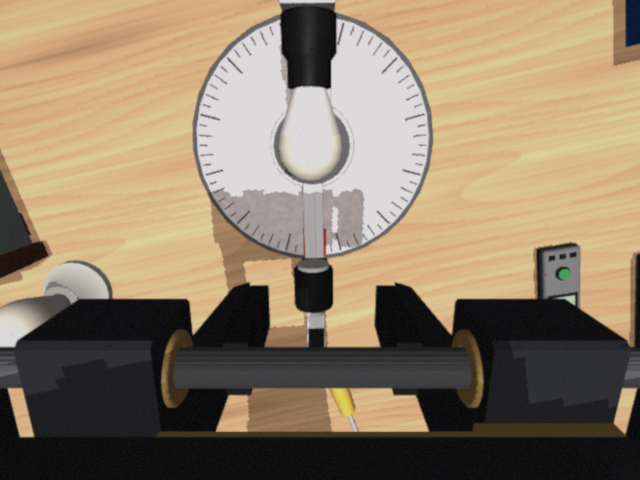

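The picture shows the arm in line below the lamp: dome tip about (312,180), bar from (314,215) to (316,340). The numbers agree: lamp 2.931 rad, arm 2.929 to 2.940 rad. Next is the meter.

Run:
```python
from h import *
o=r.get_obs();print(delta(o,[.416,-.387,.36],-np.pi/2))
```

```text
(array([457.8, 177.8, 137. ]), array([ 0.004,  0.   , -0.217]))
```

{"op": "jog_arm", "data": {"deltas": [[-1, [35, 14, 0], [0, 0, -0.02]], [-1, [70, 28, 0], [0, 0, -0.04]], [-1, [105, 41, 10], [0, 0, -0.06]], [-1, [140, 54, 20], [0, 0, -0.08]], [-1, [175, 68, 35], [0, 0, -0.1]], [-1, [210, 82, 50], [0, 0, -0.12]], [-1, [245, 95, 65], [0, 0, -0.14]], [-1, [280, 109, 80], [0, 0, -0.16]], [-1, [315, 122, 95], [0, 0, -0.18]], [-1, [350, 136, 110], [0, 0, -0.2]]]}}

```text
t: 9.08
eef_pos: [0.4793, -0.291, 0.3865]
eef_rot: [0.0, -0.702, 0.713, 0.001]
contact_force: [0.3, -0.4, 0.3]
finger_gap: 0.0006
```

{"op": "jog_arm", "data": {"deltas": [[-1, [34, 20, 8], [0, 0, -0.008]], [-1, [66, 30, 16], [0, 0, -0.016]], [-1, [98, 41, 26], [0, 0, -0.016]], [-1, [108, 42, 27], [0, 0, -0.016]], [-1, [108, 42, 27], [0, 0, -0.016]], [-1, [108, 42, 27], [0, 0, -0.016]], [-1, [108, 42, 27], [0, 0, -0.016]]]}}

```text
t: 9.67
eef_pos: [0.4379, -0.3967, 0.3615]
eef_rot: [-0.0, 0.707, -0.707, -0.0]
contact_force: [0.5, -0.5, -0.1]
finger_gap: 0.0004
```

Run:
```python
from h import *
import pickle
o=r.get_obs();p,d=r.camera("wrist");cv2.imwrite("pics/w4.png",p[...,::-1]);pickle.dump((o,d),open("w4.pkl","wb"));print(o["eef_pos"],o["finger_gap"])
hsv=cv2.cvtColor(p,cv2.COLOR_RGB2HSV);m=cv2.inRange(hsv,(45,90,50),(85,255,255))
n,l,s,c=cv2.connectedComponentsWithStats(m)
for i in range(1,n):
    if s[i,4]>60:
        dep=np.median(d[l==i]);pp,dr=ray("wrist",*c[i],o);print(s[i],c[i],atz("wrist",*c[i],.032,o),"depth xyz",pp+dr*dep)
# height from top view too
print(proj("top",atz("wrist",*c[1+np.argmax(s[1:,4])],.032,o)))
```

```text
[ 0.43792412 -0.39667669  0.36146088] 0.0004403422347925906
[135 103  20  20 312] [144.56089744 112.26282051] [ 0.52267008 -0.26114807  0.032     ] depth xyz [ 0.5232331  -0.25676895  0.02206931]
[302 233  25  24 449] [313.79510022 244.73942094] [ 0.41706734 -0.39040566  0.032     ] depth xyz [ 0.41675469 -0.39038163  0.03090545]
[484 319  12  14  67] [489.70149254 325.20895522] [ 0.34248054 -0.54696907  0.032     ] depth xyz [ 0.34887554 -0.54108145  0.04412483]
[np.float64(412.19269563241573), np.float64(275.57249219140067)]
```

View pics/w4.png

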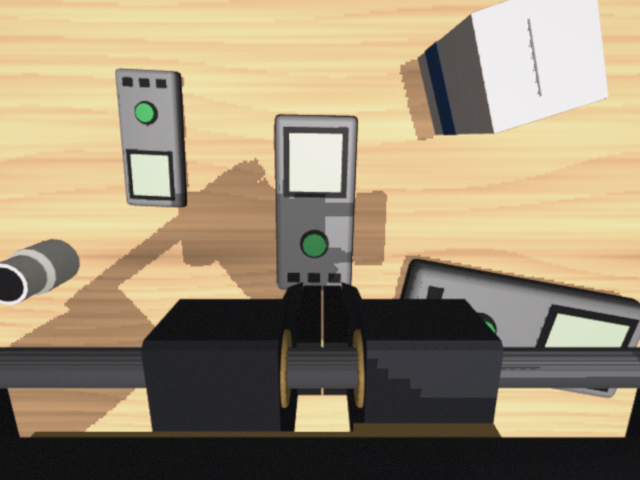

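The key is at (314,245), which gives world (0.417, -0.390, about 0.031). That agrees with the top view at (412,276). I'll check carton clearance and compute the move.

Run:
```python
from h import *
o=r.get_obs();print(atz("wrist",492,132,.118,o),atz("wrist",470,15,.118,o),atz("wrist",435,137,0,o))
print(delta(o,[.417,-.3904,.215],-np.pi/2),o["contact_force"])
```

```text
[ 0.50772387 -0.49268496  0.118     ] [ 0.56627595 -0.47424597  0.118     ] [ 0.5047645  -0.49470822  0.        ]
(array([ -6.2,  21.2, 146.7]), array([-0.   ,  0.   ,  0.001])) [-0.28308901 -0.11520969  0.44741691]
```

Carton clearance is about 50 mm, so I go down to just above the key.

{"op": "jog_arm", "data": {"deltas": [[-1, [-2, 7, 25], [0, 0, 0]], [-1, [-4, 14, 50], [0, 0, 0]], [-1, [-6, 21, 75], [0, 0, 0]], [-1, [-6, 21, 100], [0, 0, 0]], [-1, [-6, 21, 120], [0, 0, 0]], [-1, [-6, 21, 135], [0, 0, 0]], [-1, [-6, 21, 144], [0, 0, 0]], [-1, [-6, 21, 147], [0, 0, 0]], [-1, [-6, 21, 147], [0, 0, 0]], [-1, [-6, 21, 147], [0, 0, 0]]]}}

```text
t: 10.55
eef_pos: [0.4171, -0.3922, 0.2156]
eef_rot: [-0.0, -0.707, 0.707, -0.001]
contact_force: [0.5, 0.3, -0.2]
finger_gap: 0.0003
```

Run:
```python
from h import *
o=r.get_obs();print(delta(o,[.417,-.3904,.194],-np.pi/2),o["contact_force"],o["eef_pos"])
```

```text
(array([-1.8,  0.1, 21.6]), array([-0.001, -0.001, -0.   ])) [ 0.49657355  0.30332569 -0.18282275] [ 0.41705595 -0.3922229   0.21558909]
```

{"op": "jog_arm", "data": {"deltas": [[-1, [-2, 0, 5], [0, 0, 0]], [-1, [-2, 0, 10], [0, 0, 0]], [-1, [-2, 0, 14], [0, 0, 0]], [-1, [-2, 0, 17], [0, 0, 0]], [-1, [-2, 0, 19], [0, 0, 0]], [-1, [-2, 0, 20], [0, 0, 0]], [-1, [-2, 0, 21], [0, 0, 0]], [-1, [-2, 0, 21.5], [0, 0, 0]], [-1, [-2, 0, 21.5], [0, 0, 0]], [-1, [-2, 0, 21.5], [0, 0, 0]]]}}

```text
t: 11.38
eef_pos: [0.4165, -0.3903, 0.1943]
eef_rot: [-0.0, -0.707, 0.707, 0.0]
contact_force: [-3.7, 4.2, 11.8]
finger_gap: 0.0005
```

A force of 11.8 N is well above the 3.9 N full-travel force, so the key has bottomed. I lift straight off.

{"op": "jog_arm", "data": {"deltas": [[-1, [0, 0, -1], [0, 0, 0]], [-1, [0, 0, -3], [0, 0, 0]], [-1, [0, 0, -6], [0, 0, 0]], [-1, [0, 0, -12], [0, 0, 0]], [-1, [0, 0, -30], [0, 0, 0]], [-1, [0, 0, -60], [0, 0, 0]], [-1, [0, -7, -95], [0, 0, 0]], [-1, [0, -14, -130], [0, 0, 0]], [-1, [6, -21, -165], [0, 0, 0]], [-1, [8, -21, -168], [0, 0, 0]]]}}

```text
t: 12.22
eef_pos: [0.4394, -0.4001, 0.3693]
eef_rot: [-0.001, -0.707, 0.707, -0.006]
contact_force: [0.8, -1.0, 1.2]
finger_gap: 0.0007
```

{"op": "jog_arm", "data": {"deltas": [[-1, [0, 0, 0], [0, 0, 0]], [-1, [0, 0, 0], [0, 0, 0]], [-1, [0, 0, 0], [0, 0, 0]]]}}

```text
t: 12.47
eef_pos: [0.4368, -0.3977, 0.359]
eef_rot: [0.0, -0.707, 0.708, 0.002]
contact_force: [-0.7, -0.7, -0.7]
finger_gap: 0.0003
```

Run:
```python
from h import *
o=r.get_obs();p,d=r.camera("wrist");t,_=r.camera("top")
hsv=cv2.cvtColor(p,cv2.COLOR_RGB2HSV);m=cv2.inRange(hsv,(45,90,50),(85,255,255))
n,l,s,c=cv2.connectedComponentsWithStats(m)
for i in range(1,n):
    if s[i,4]>60: pp,dr=ray("wrist",*c[i],o);print(atz("wrist",*c[i],.032,o),"depth xyz",pp+dr*np.median(d[l==i]))
a=t[...,::-1][120:300,230:510];cv2.imwrite("pics/c5.png",cv2.resize(a,None,fx=2.8,fy=2.8,interpolation=cv2.INTER_CUBIC));print(o["contact_force"],o["t"],o["eef_pos"])
```

```text
[ 0.52260783 -0.26122404  0.032     ] depth xyz [ 0.52320776 -0.25680378  0.022133  ]
[ 0.41712164 -0.39042337  0.032     ] depth xyz [ 0.41681966 -0.39039616  0.03093692]
[ 0.34206599 -0.54629988  0.032     ] depth xyz [ 0.34860752 -0.54031966  0.04435553]
[-0.71745525 -0.74920807 -0.72277375] 12.4667 [ 0.43679382 -0.39768612  0.35899965]
```

View pics/c5.png

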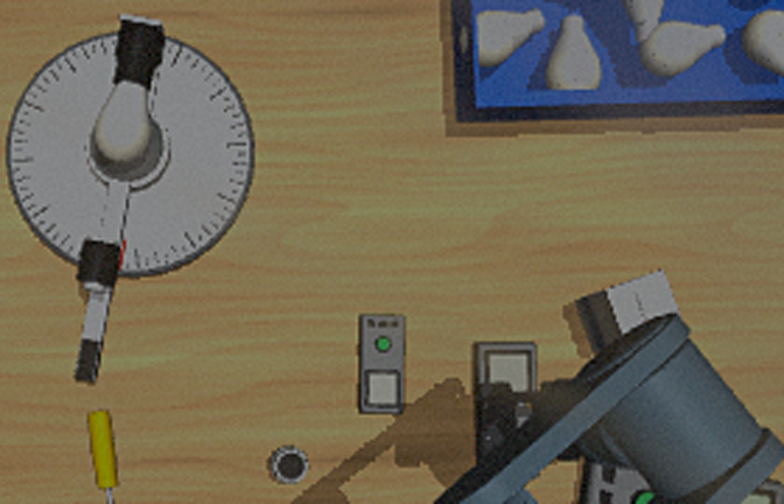

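The crop shows the arm still in line with the lamp, its end at (86,380), and nothing else moved. The key is back at its old position and height.

```bash
python3 -c "
from workcell import r
print(r.hand_in())"
```

```text
the job is handed in; nothing more can be done
None
```

I pushed the detector arm round until it was in line with the lamp, then pressed the green key of the middle-sized meter fully down and let it come up. I handed the job in with the gripper clear of everything; the robot clock read about 12.5 s. The hand-in reports no verdict.

- **Arm alignment:** the lamp axis measured 2.931 rad and the arm 2.929–2.940 rad, about 0.5° apart against the 3° allowed. A third fit, a simple line through the bar's points, gave 2.902 rad (1.7° off). I trusted it less because it is skewed by the bar's visible side. The top view after the press shows the arm still in line.
- **Goniometer:** its centre moved less than 0.5 mm.
- **Key press:** the upward force reached 11.8 N, well over the 3.9 N needed for full travel. There was also about 5 N of sideways force at the bottom of the press. I could not read the key's travel directly.
- **Meter:** afterwards the key was back at its old position and height within 0.1 mm, so the meter did not shift.
- **Other items:** nothing else visibly moved in the last top-view crop. It did not cover the multimeter and the spare lamp, and part of the carton was hidden by the robot arm.

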